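Hook the cup shelf into its slotted uprights and lock it

TASK

Hang the small metal cup shelf on the slotted stand: put its two claws through the top pair of slots, let it down so that the claws hook behind the uprights, then press down on its back edge until the spring lock snaps over the claws and the shelf sits fully home and level. Go by feel and do not force it against the stand, and leave the other things on the counter where they are.

Things in the scene. Friction and masses are not known exactly. Their poses are not given: they have to be found in the camera images.
- shelf_grip (a point): Centre of the wooden carrying grip of the loose aluminium cup shelf (about 0.22 kg): a bar 46 mm long (x), 12 mm wide (y), 26 mm tall, on two thin posts; pinch it across its width from above. Axes are the shelf's: x to the claws, z up. It lies 60 mm in front (-x) of the flange's rear face and 86 mm above the underside.
- shelf: The cup shelf. Origin at the middle of the rear lower edge of its underside; x towards the claws, z up. Deck 95 mm deep (x -95 to 0), 134 mm wide, 4 mm thick, its lips 16 mm high; back flange 5 mm thick (x -5 to 0), 101 mm high. It starts standing upright on the counter.
- shelf_claws (a point): Midway between the shelf's two claws, half-way up them (69 mm above the underside, 8 mm behind the flange's rear face). Claws at y = +55 and -55 mm, each 6 mm wide, 38 mm tall (z 50 to 88 above the underside), 17 mm out from it: a neck at the top (z 80 to 88), a 4 mm tooth hanging from it 7 mm behind the flange, and at its foot a toe (z 50 to 57) reaching back to x = 17 mm.
- shelf_ledge (a point): Pressing ledge: middle of the upper face of the flat tab at the top of the shelf's back flange (tab 19 mm deep, x -24 to -5, 50 mm wide, its upper face 101 mm above the underside); this point lies 13 mm in front of the flange's rear face. Same axes as shelf_grip.
- stand: Fixed steel stand. Origin on the counter midway between its two uprights, in the plane of their front face; x points from the front, where the shelf hangs, to the back. Base 150 x 190 x 12 mm (x -30 to 120); uprights at y = +55 and -55 mm, 25 mm wide, 4 mm thick, top at z 217 or more. They are clamped to rear posts at a hand-set height that is NOT measured: 0 to 16 mm above their lowest setting.
- stand_slots (a point): Middle of the top pair of slots, in the uprights' front plane, if the uprights were at their lowest setting (173.5 mm above the counter; axes as stand); true height 0 to 16 mm more. Each slot is 13 mm wide and 43 mm high, at y = +55 and -55 mm. The 38 mm claws go straight in along x with the shelf 30 to 35 mm above its home height; lowered from there, the teeth pass behind the uprights.
- stand_seat (a point): Where the origin of shelf lies when the shelf is home, if the uprights were at their lowest setting: 72 mm above the counter, in the uprights' front plane, midway between them; axes as stand. True home height: 0 to 16 mm more. Home, the necks rest on the slots' lower ends and the flange lies along the uprights' front (3 mm of play).
- lockbar (a joint): Bevelled spring bar across the back of both uprights, with a black knob; slides straight back (m): 0 = sprung forward, 0.010 = right back. The toes meet it some 20 mm above home, where the shelf can hang hooked but unlocked by its own weight. Pressing the ledge with 8 to 18 N pushes the bar back 3 to 6 mm; just before home it springs forward over the toes, below 0.002.
- caddy: Fixed wooden caddy with three syrup bottles, 100 x 170 mm, 200 mm tall; origin under its centre. Leave alone.
- bowl: Loose ceramic bowl, 100 mm across, 45 mm high. Leave alone.
- tamper: Loose steel tamper, 58 mm across, 78 mm high. Leave alone.
- cup: Loose white cup, 76 mm across, 60 mm high. Leave alone.
- sugar: Loose sugar jar, 64 mm across, 110 mm high. Leave alone.
- jug: Loose steel milk jug, 84 mm across, 100 mm high. Leave alone.
- mug: Loose terracotta mug, 80 mm across, 90 mm high. Leave alone.
- can: Loose can, 70 mm across, 110 mm high. Leave alone.
Mind the look-alikes: they are no part of the job. What is shaped like the shelf but purple is not meant. What is shaped like the stand but turquoise is not meant.

How it is judged:
On the way:
1. the claws are through the slots, the shelf not yet home (x of shelf in the frame of stand_seat between -0.006 and 0.006 m and y of shelf in the frame of stand_seat between -0.008 and 0.008 m and z of shelf in the frame of stand_seat between 0.019 and 0.058 m), for 0.1 s.
At the end, for the whole second after the job is handed in: The shelf hangs at rest and released on the stand, both claws hooked, its height from 2.5 mm below to 18.5 mm above the seat point (0 to 16 mm is the uprights' setting), within 7 mm sideways and 6 mm front to back, level within 0.08 rad, the locking bar sprung forward (below 2.5 mm) (x of shelf in the frame of stand_seat between -0.006 and 0.004 m and y of shelf in the frame of stand_seat between -0.007 and 0.007 m and z of shelf in the frame of stand_seat between -0.0025 and 0.0185 m and value of joint lockbar below 0.0025 m and angle between shelf's own z axis and vertical below 0.08 rad and linear speed of shelf below 0.02 m/s); the robot touches nothing.
It fails at once if the shelf is forced against the stand with more than 35 N (contact force between shelf and stand above 35 N).
It fails at once if one of the other things on the counter is moved by more than 30 mm (distance of any of bowl, tamper, cup, sugar, jug, mug, can from where it was at the start of the episode above 0.03 m).
It also fails if it takes over 72 s, if anything falls off the work surface, if the arm or the gripper's body presses on something with over 40 N, if the wrist force passes 120 N, or if a joint passes its speed limit or range.

ROBOT

A 7-joint arm with a two-finger parallel gripper is mounted at the origin on the work surface. World frame = base frame: x ahead of the robot, y to its left, z up, the work surface at z = 0. Lengths are in m, angles in rad, forces in N, time in s.
With the tool pointing down it reaches from about 0.4 to 0.85 m from the base axis. Payload 4.5 kg.
Tool frame: the origin (TCP) lies midway between the tips of the shut fingers; the grasp point (between the pads) lies behind it (ctrl.hold_point_z is the z of the grasp point in the tool frame, in m); z points along the fingers, y is the line along which they close (so a half turn about z gives the same grasp; the last joint's range is limited). The gripper opens to 88 mm and grips with 3 to 60 N. Pads are 18 mm wide; open, the fingers measure 123 mm over their backs; the gripper's body (75 mm by 187 mm) begins 45 mm behind the grasp point.
Start: joints at [-1.156, 0.689, -0.195, 1.565, 0.157, 0.902, -0.215], TCP at [0.232, 0.58, 0.239] pointing down, gripper open.
Joint ranges: [-3.01, 3.01], [-0.46, 2.08], [-1.47, 1.51], [0.13, 2.56], [-1, 4.14], [0.04, 2.09], [-2.66, 2.66]. Speed limits (rad/s): [2.57, 2.57, 3.14, 3.14, 3.14, 3.14, 3.14].

INTERFACE

Orientations are given as a rotation vector (axis times angle).
In Python, from bench import ctrl gives the robot as it stands. The module is installed in compiled form; this text tells all that it offers.
- The arm moves only by the shell command python3 -m handwheel 'ROWS'. ROWS is JSON, a list of rows, each a list of 7 numbers: the shift along the tool's x, y, z in units of 0.4 m (1.0 is 0.4 m), then the turn, a rotation vector about the tool's x, y, z in units of pi/2 rad (1.0 is pi/2 rad), then the finger opening in mm, from 0 to 88.1. In form: [[tx, ty, tz, ax, ay, az, hand], ...]. A call has 1 to 20 rows; each row shifts and turns the commanded pose from where the row before left it, along the tool's axes as they then stand; what a row does not reach is not made up. A row lasts 1/10 s, in which the tool goes at most 50 mm and 8.59 degrees, less where a joint would pass 70% of its speed; a pose out of reach is approached as far as the arm can. A call with a number of a shift or a turn outside -1 to 1 is refused whole. A call with a gripper value outside its range is refused whole. The fingers move at their own pace and stop on an object; the grip force is fixed at half the most. Time passes only in rows, so rows that do not move let the fingers close. It gives the time, the measured TCP pose, the force, the opening and the grip force at its end, in the units of the state.
- ctrl.read_state(): the state, without advancing time (a new reading comes with each control period).
- ctrl.read_camera(name): name is "scene" or "side" or "wrist"; returns the picture (420x560x3 uint8, red, green, blue); there is no depth.
- ctrl.get_calibration(name): a dict with "fx", "fy", "cx", "cy" (pixels), "R" (3x3) and "t" (3): a world point X has camera coordinates R X + t; the wrist camera has in their place "tool_from_camera" (4x4, takes a point from camera to tool coordinates, whose origin is the TCP and whose axes are the flange's). Camera axes: x right, y down, z forward; pixel columns grow to the right and rows downward; lengths in m; the calibration is good to about 2 mm. A picture is of the moment at which its call begins: read the wrist's pose just before it. get_calibration takes no time and is no camera call.
- ctrl.hand_in(): hands the job in; it is judged then, once.
The state is a dict: "t": time; "joint_positions": joint angles; "qvel": joint speeds; "tau": joint torques, N m; "eef_pos": TCP position; "orientation": TCP orientation; "contact_force": force on the tool from outside, world axes, zero at the start; "torque": the same for the moment, N m; "width": opening from 0.0 (shut) to 1.0 (fully open); "grasp_force": force on a finger pad.
Only numpy, scipy, OpenCV 4.12 (cv2) and the standard library are available. Lean on these libraries where they do the work, as an engineer would, in place of code of your own. Each camera call takes 0.05 s, during which the arm holds its last target. There are 200 camera calls.

## Working session

There is one attempt and no reset: what is moved stays moved. The work goes in short steps, Python scripts to look and compute and a shell command to move; the robot and the scene stay as the last step left them, time stands still between calls to the robot, and variables do not carry over. Pictures are saved under pics/ and viewed, at most 10 in all, crops included, and the job is handed in when it is done.

```bash
mkdir -p pics; python3 - <<'E'
from bench import ctrl
import cv2,numpy as np
s=ctrl.read_state();print(s['t'],s['eef_pos'],s['orientation'],s['contact_force'],ctrl.hold_point_z)
a=[]
for n in('scene','side'):
    im=ctrl.read_camera(n);cv2.imwrite(f'pics/{n}0.png',im[...,::-1])
    c=ctrl.get_calibration(n);print(n,{k:np.round(v,4).tolist() for k,v in c.items()})
print(ctrl.get_calibration('wrist'))
E
```

```text
0.0 [0.23212186 0.57958632 0.23790969] [-5.94412299e-01 -3.08465064e+00  2.97206673e-03] [-0.65322967  0.78940449 -0.31455778] -0.0187
scene {'fx': 458.8657, 'fy': 458.8657, 'cx': 284.0782, 'cy': 200.4701, 'R': [[0.7735, 0.6337, -0.0095], [0.516, -0.6385, -0.5711], [-0.368, 0.4369, -0.8208]], 't': [-0.3788, -0.1824, 1.6382]}
side {'fx': 495.8323, 'fy': 495.8323, 'cx': 291.7303, 'cy': 226.392, 'R': [[0.9237, -0.383, 0.0078], [-0.2582, -0.6377, -0.7257], [0.283, 0.6684, -0.6879]], 't': [-0.4672, 0.2322, 1.1246]}
{'fx': 374.69134216497264, 'fy': 374.69134216497264, 'cx': 277.2537191800124, 'cy': 210.72077314535218, 'tool_from_camera': array([[ 1.10374305e-03, -9.58739019e-01, -2.84285551e-01,
         7.37824047e-02],
       [ 9.99999369e-01,  1.11806119e-03,  1.11906717e-04,
        -7.77039710e-04],
       [ 2.10559307e-04, -2.84285495e-01,  9.58739648e-01,
        -1.46716738e-01],
       [ 0.00000000e+00,  0.00000000e+00,  0.00000000e+00,
         1.00000000e+00]])}
```

View pics/scene0.png

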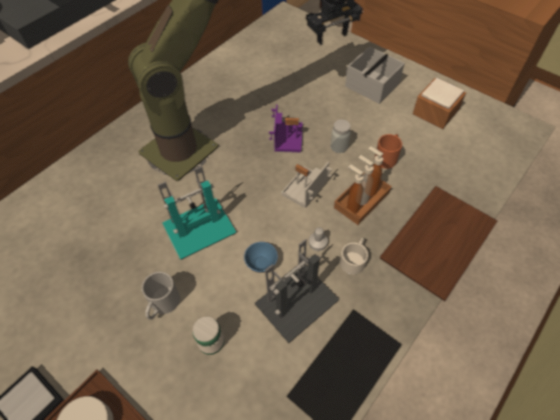

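View pics/side0.png

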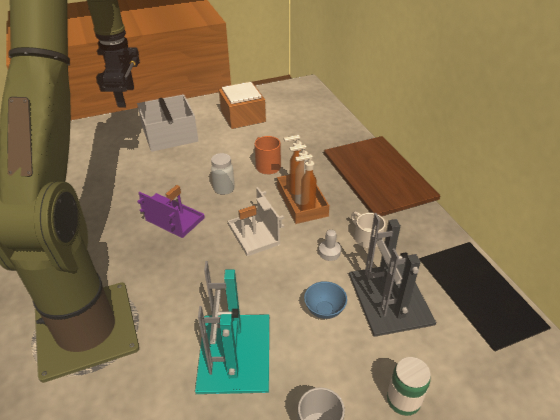

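Shelf candidates: aluminium at side (258,225) / scene (310,183), which is the target, and purple at side (170,210), a look-alike. Stand candidates: dark steel at side (390,290) / scene (297,290), which is the target, and turquoise at side (235,330), a look-alike. Next I'll take close crops of the two targets.

```bash
python3 - <<'E'
import cv2,numpy as np
a=cv2.imread('pics/scene0.png');b=cv2.imread('pics/side0.png')
def crop(im,x,y,w,h):
    return cv2.resize(im[y:y+h,x:x+w],(400,300),interpolation=cv2.INTER_CUBIC)
cv2.imwrite('pics/c1.png',np.vstack([np.hstack([crop(a,275,145,80,60),crop(b,215,180,93,70)]),np.hstack([crop(a,240,230,120,120*3//4+12-12),crop(b,330,205,120,120*3//4+36-36+0)])]))
# bigger stand side crop
cv2.imwrite('pics/c2.png',np.hstack([cv2.resize(a[235:345,245:345],(400,440),interpolation=cv2.INTER_CUBIC),cv2.resize(b[210:335,342:442],(400,500),interpolation=cv2.INTER_CUBIC)[:440]]))
E
```

```text
(no output)
```

View pics/c1.png

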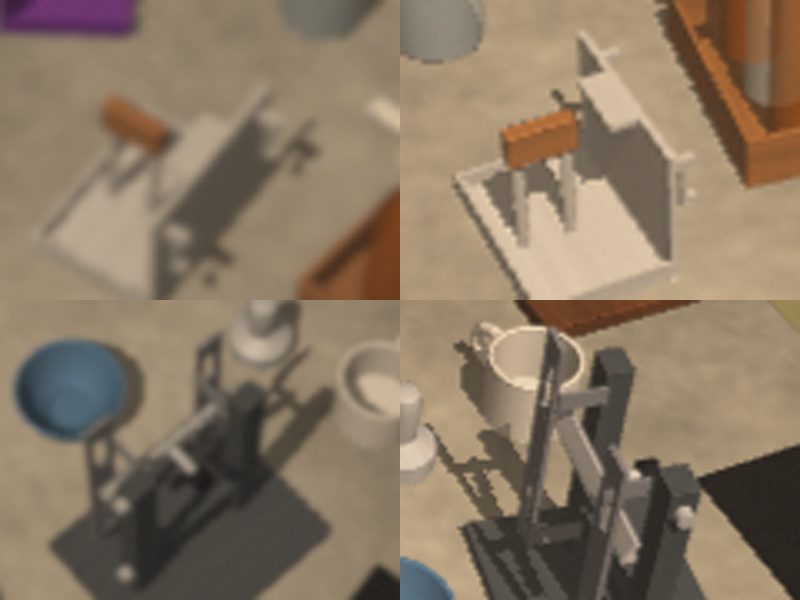

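View pics/c2.png

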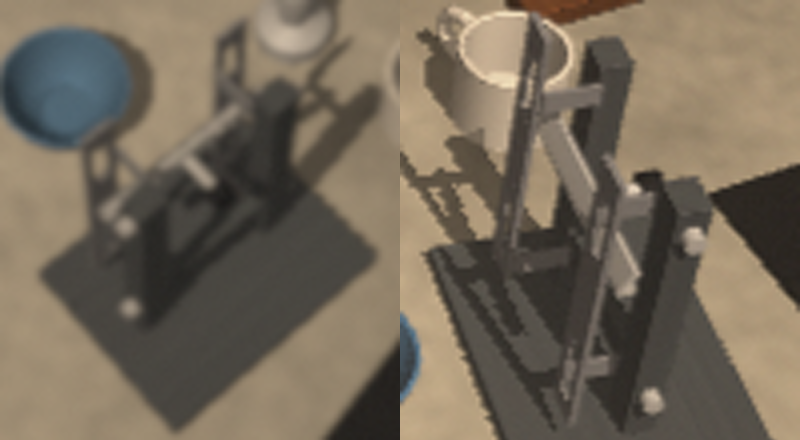

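The crops confirm the aluminium shelf with the wooden grip and the dark stand; both have x pointing roughly along world +x. I'll fit both poses from the corner pixels.

```bash
cat > h.py <<'E'
from bench import ctrl
import numpy as np
from scipy.spatial.transform import Rotation as Ro
from scipy.optimize import least_squares
def proj(n,X):
    c=ctrl.get_calibration(n);p=c['R']@X+c['t'];return np.array([c['fx']*p[0]/p[2]+c['cx'],c['fy']*p[1]/p[2]+c['cy']])
def fit(obs,x0,hfree):
    def world(p,P,up): 
        c,s=np.cos(p[2]),np.sin(p[2]);return np.array([p[0]+c*P[0]-s*P[1],p[1]+s*P[0]+c*P[1],P[2]+(p[3] if up else 0)])
    f=lambda p:np.concatenate([proj(n,world(p,P,up))-uv for n,P,uv,up in obs]+[[0 if hfree else p[3]*1e4]])
    r=least_squares(f,x0,loss='soft_l1');print(np.round(r.x,4));print(np.round(f(r.x)[:-1].reshape(-1,2),1).tolist());return r.x
E
python3 - <<'E'
from h import *
S='scene';D='side'
st=[(S,(-.03,-.095,.012),(255,303.2),0),(S,(.12,-.095,.012),(289.3,342.5),0),(S,(.12,.095,.012),(339.3,299.3),0),
(D,(-.03,.095,.012),(348.8,271.8),0),(D,(-.03,-.095,.012),(375,328),0),(D,(.12,-.095,.012),(433,319),0),
(D,(.002,.055,.217),(375.8,213.5),1),(D,(.002,-.055,.217),(394,248.8),1),(S,(.002,-.055,.217),(269.3,267),1),(S,(.002,.055,.217),(303,245.5),1)]
fit(st,[.7,-.1,0,.008],1)
sh=[(S,(0,.067,.101),(328.6,162),0),(S,(0,-.067,.101),(306,188),0),(S,(-.06,0,.086),(302,169.4),0),(S,(-.095,-.067,.016),(283,192.4),0),
(D,(0,.067,.101),(257.3,188.2),0),(D,(0,-.067,.101),(278.2,217.3),0),(D,(0,-.067,0),(279,243),0),(D,(-.06,0,.086),(247.8,212.2),0),(D,(-.095,.067,.016),(227.8,221.3),0),(D,(-.024,-.025,.101),(268.9,209.6),0),(D,(-.024,.025,.101),(257.5,199.4),0)]
fit(sh,[.5,.1,0,0],0)
E
```

```text
[ 0.6424 -0.1742 -0.1672  0.0129]
[[-0.6, -1.1], [0.3, -0.5], [0.6, -1.5], [-0.3, -1.8], [-0.6, 4.3], [3.4, 1.2], [1.2, 0.5], [2.0, 1.1], [0.5, -0.7], [0.2, -5.2]]
[0.5017 0.1511 0.0863 0.    ]
[[-0.2, -0.1], [-0.3, 2.0], [-0.8, 0.9], [-2.4, -0.2], [0.5, -1.8], [1.7, -1.2], [1.2, 1.1], [-0.1, -0.2], [-0.2, -1.0], [-4.7, -0.4], [-1.4, -1.4]]
```

```bash
python3 -m handwheel '[[-0.0742,-0.0677,0,0,0,0,88],[-0.0742,-0.0677,0,0,0,0,88],[-0.0742,-0.0677,0,0,0,0,88],[-0.0742,-0.0677,0,0,0,0,88],[-0.0742,-0.0677,0,0,0,0,88],[-0.0742,-0.0677,0,0,0,0,88],[-0.0742,-0.0677,0,0,0,0,88],[-0.0742,-0.0677,0,0,0,0,88],[-0.0742,-0.0677,0,0,0,0,88],[-0.0742,-0.0677,0,0,0,0,88],[-0.0742,-0.0677,0,0,0,0,88],[-0.0742,-0.0677,0,0,0,0,88],[0,0,0,0,0,-0.0756,88],[0,0,0,0,0,-0.0756,88],[0,0,0,0,0,-0.0756,88],[0,0,0,0,0,-0.0756,88],[0,0,0,0,0,0,88],[0,0,0,0,0,0,88]]'
cat >> h.py <<'E'
def wproj(s,X):
    c=ctrl.get_calibration('wrist');R=Ro.from_rotvec(s['orientation']);p=R.inv().apply(np.asarray(X)-s['eef_pos']);T=c['tool_from_camera'];q=T[:3,:3].T@(p-T[:3,3]);return np.array([c['fx']*q[0]/q[2]+c['cx'],c['fy']*q[1]/q[2]+c['cy']])
def ray(s,uv,z):
    c=ctrl.get_calibration('wrist');R=Ro.from_rotvec(s['orientation']).as_matrix();T=c['tool_from_camera'];d=R@T[:3,:3]@np.array([(uv[0]-c['cx'])/c['fx'],(uv[1]-c['cy'])/c['fy'],1]);o=R@T[:3,3]+s['eef_pos'];return o+d*(z-o[2])/d[2]
E
python3 - <<'E'
from h import *
import cv2
s=ctrl.read_state();im=ctrl.read_camera('wrist');cv2.imwrite('pics/w1.png',im[...,::-1]);import pickle;pickle.dump({k:s[k] for k in('eef_pos','orientation')},open('w1.pkl','wb'))
c,si=np.cos(.0863),np.sin(.0863)
for P in [(-.06,0,.099),(0,.067,.101),(0,-.067,.101),(-.095,.067,.016),(-.095,-.067,.016)]:
    print(P,wproj(s,(.5017+c*P[0]-si*P[1],.1511+si*P[0]+c*P[1],P[2])).round(1))
E
```

```text
t: 1.9
eef_pos: [0.442, 0.1461, 0.2385]
orientation: [0.143, -3.138, -0.0]
contact_force: [0.2, -0.7, -0.3]
width: 0.996
grasp_force: 0.0
(-0.06, 0, 0.099) [277.6 197.6]
(0, 0.067, 0.101) [358.  268.7]
(0, -0.067, 0.101) [196.3 267.9]
(-0.095, 0.067, 0.016) [346.5 141.9]
(-0.095, -0.067, 0.016) [209.  141.1]
```

View pics/w1.png

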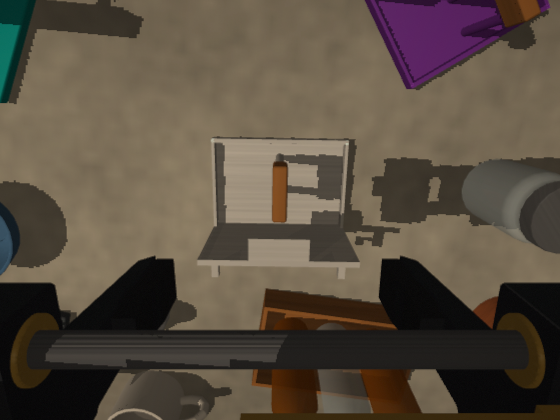

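The wrist view shows the grip's top face centred at (280,192), the flange top corners at (358,265) and (199,262), and the front lip corners at (348,139) and (212,138). The caddy edge lies ahead, at about row 291.

```bash
python3 - <<'E'
from h import *
import pickle
s=pickle.load(open('w1.pkl','rb'))
obs=[((0,.067,.101),(358,265)),((0,-.067,.101),(199,263)),((-.095,.067,.016),(348,139)),((-.095,-.067,.016),(212,138.5)),((-.083,0,.099),(280,162)),((-.037,0,.099),(279.5,222)),((-.024,.025,.101),(309.5,239)),((-.024,-.025,.101),(249,239))]
def W(p,P):
    c,si=np.cos(p[2]),np.sin(p[2]);return (p[0]+c*P[0]-si*P[1],p[1]+si*P[0]+c*P[1],P[2])
f=lambda p:np.concatenate([wproj(s,W(p,P))-uv for P,uv in obs])
r=least_squares(f,[.5,.15,.09],loss='soft_l1');print(r.x,f(r.x).round(1).reshape(-1,2).tolist())
g=np.array(W(r.x,(-.06,0,.086)));g[2]-=.0187-0  # TCP target
R=Ro.from_rotvec(s['orientation']);print('tcp target',g,'tool shift units',R.inv().apply(g-s['eef_pos'])/.4,'turn', -(r.x[2]-(np.arctan2(*R.as_matrix()[[1,0],0])-np.pi+2*np.pi)%(2*np.pi)))
print('caddy',ray(s,(265,290),.03),ray(s,(255,380),.02), ray(s,(395,305),.03))
E
```

```text
[0.49864472 0.15234491 0.08351698] [[2.0, 0.7], [-1.1, 1.4], [0.4, 0.0], [-1.4, -0.7], [0.1, 2.9], [-0.0, -0.2], [0.7, -0.9], [-0.6, -1.4]]
tcp target [0.43885385 0.14733972 0.0673    ] tool shift units [0.00737729 0.00386019 0.42812127] turn 0.007738773999038301
caddy [0.56109618 0.14371242 0.03      ] [0.68472481 0.14192    0.02      ] [0.56609554 0.28353324 0.03      ]
```

```bash
python3 -m handwheel '[[0.0074,0.0039,0.06,0,0,0,50],[0,0,0.08,0,0,0,50],[0,0,0.08,0,0,0,50],[0,0,0.08,0,0,0,50],[0,0,0.06,0,0,0,50],[0,0,0.04,0,0,0,50],[0,0,0.028,0,0,0,50],[0,0,0,0,0,0,50],[0,0,0,0,0,0,0],[0,0,0,0,0,0,0],[0,0,0,0,0,0,0],[0,0,0,0,0,0,0],[0,0,0,0,0,0,0],[0,0,0,0,0,0,0]]'
```

```text
t: 3.35
eef_pos: [0.4393, 0.1475, 0.0679]
orientation: [-0.147, 3.138, 0.0]
contact_force: [-0.3, -0.8, 3.7]
width: 0.131
grasp_force: 30.0
```

```bash
python3 -m handwheel '[[0,0,-0.03,0,0,0,0],[0,0,-0.06,0,0,0,0],[0,0,-0.06,0,0,0,0],[0,0,-0.06,0,0,0,0],[0,0,-0.06,0,0,0,0],[0,0,-0.03,0,0,0,0],[0,0,0,0,0,0.0553,0],[0,0,0,0,0,0.0553,0],[0,0,0,0,0,0.0553,0],[-0.0345,-0.0788,0,0,0,0,0],[-0.0345,-0.0788,0,0,0,0,0],[-0.0345,-0.0788,0,0,0,0,0],[-0.0345,-0.0788,0,0,0,0,0],[-0.0345,-0.0788,0,0,0,0,0],[-0.0345,-0.0788,0,0,0,0,0],[-0.0345,-0.0788,0,0,0,0,0],[-0.0345,-0.0788,0,0,0,0,0],[-0.0345,-0.0788,0,0,0,0,0],[0,0,0,0,0,0,0]]'
cat > snap.py <<'E'
import sys,cv2,numpy as np
from h import *
s=ctrl.read_state();print(s['t'],s['eef_pos'].round(4),s['orientation'].round(4),s['contact_force'].round(1))
o=[]
for n,x,y in(('scene',245,220),('side',325,185)):
    im=ctrl.read_camera(n)[...,::-1];cv2.imwrite(f'pics/{sys.argv[1]}_{n}.png',im);o.append(cv2.resize(im[y:y+150,x:x+100],(400,600),interpolation=cv2.INTER_CUBIC))
cv2.imwrite(f'pics/{sys.argv[1]}.png',np.hstack(o))
E
python3 snap.py p1
```

```text
t: 5.25
eef_pos: [0.5141, -0.1596, 0.1866]
orientation: [-0.275, -3.129, 0.006]
contact_force: [-0.5, -0.3, -3.3]
width: 0.136
grasp_force: 30.0
5.25 [ 0.5141 -0.1596  0.1866] [-0.2752 -3.1288  0.0061] [-0.5 -0.3 -3.3]
```

View pics/p1.png

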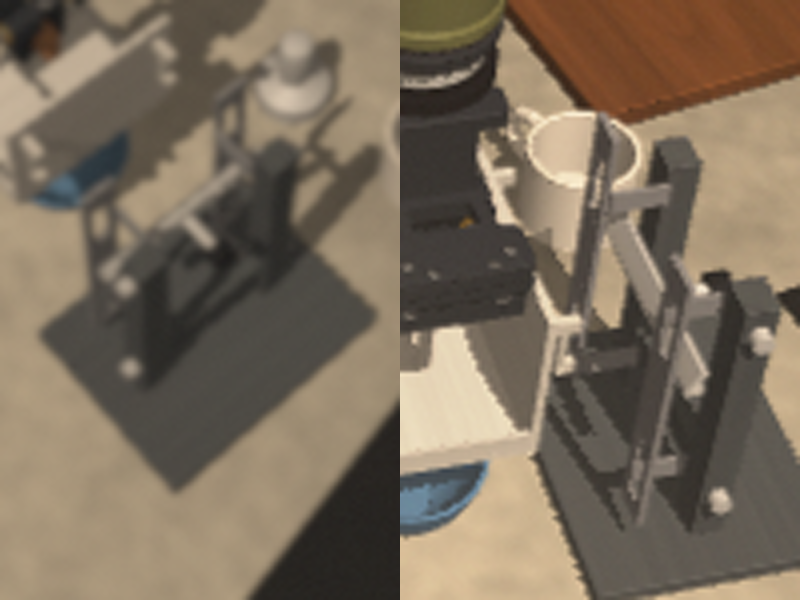

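The shelf sits in front of the stand with both claws clear of the uprights. Scene: upright tops at about (269.5,267.5) and (302.3,242.5). Side: tops at (375.8,213.3) and (395,249.5). I'll refit the stand and compare the claw projections.

```bash
cat > ov.py <<'E'
from h import *
import cv2
S='scene';D='side'
def run(tag,stx,shx,out):
    o=[]
    def W(p,P):
        c,s=np.cos(p[2]),np.sin(p[2]);return np.array([p[0]+c*P[0]-s*P[1],p[1]+s*P[0]+c*P[1],P[2]+p[3]])
    for n,x,y in((S,245,220),(D,325,185)):
        im=cv2.imread(f'pics/{tag}_{n}.png');im=cv2.resize(im[y:y+150,x:x+100],(400,600),interpolation=cv2.INTER_CUBIC)
        def pl(p,Ps,col):
            q=np.array([(proj(n,W(p,P))-(x,y)+.5)*4 for P in Ps]);cv2.polylines(im,[np.int32(q*8)],True,col,1,cv2.LINE_AA,3)
        b=list(stx);b[3]=0
        pl(b,[(-.03,-.095,.012),(.12,-.095,.012),(.12,.095,.012),(-.03,.095,.012)],(0,255,255))
        for sg in(1,-1):
            yc=.055*sg
            pl(stx,[(0,yc-.0125,.03),(0,yc+.0125,.03),(0,yc+.0125,.217),(0,yc-.0125,.217)],(0,255,0))
            pl(stx,[(0,yc-.0065,.152),(0,yc+.0065,.152),(0,yc+.0065,.195),(0,yc-.0065,.195)],(0,0,255))
            pl(shx,[(0,yc,.088),(.011,yc,.088),(.011,yc,.07),(.007,yc,.07),(.007,yc,.08),(0,yc,.08)],(255,0,255))
            pl(shx,[(0,yc,.057),(.017,yc,.057),(.017,yc,.05),(0,yc,.05)],(255,0,255))
        pl(shx,[(0,-.067,0),(0,.067,0),(0,.067,.101),(0,-.067,.101)],(255,128,0))
        o.append(im)
    cv2.imwrite(out,np.hstack(o))
E
python3 - <<'E'
from ov import *
st=[(S,(-.03,-.095,.012),(254.7,303.7),0),(S,(.12,-.095,.012),(289.3,342),0),(S,(.12,.095,.012),(339.3,299.4),0),
(D,(-.03,.095,.012),(348.8,271.8),0),(D,(-.03,-.095,.012),(373,332.5),0),
(D,(0,.055,.217),(375.8,213.3),1),(D,(0,-.055,.217),(395,249.5),1),(S,(.002,-.055,.217),(269.5,267.5),1),(S,(.002,.055,.217),(302.3,242.5),1)]
p=fit(st,[.64,-.17,-.17,.008],1)
tcp=np.array([.5141,-.1596]);yw=-.1752
q=tcp+.0596*np.array([np.cos(yw),np.sin(yw)])
sh=[*q,yw,.1866-.0679];print(sh)
for n in(S,D):
  for P in[(0,.067,.101),(0,-.067,.101),(0,-.067,0)]:
    c,s=np.cos(yw),np.sin(yw);print(n,P,proj(n,np.array([q[0]+c*P[0]-s*P[1],q[1]+s*P[0]+c*P[1],P[2]+sh[3]])).round(1))
run('p1',p,sh,'pics/ov1.png')
E
```

```text
[ 0.6422 -0.1757 -0.1709  0.0144]
[[-0.8, -1.3], [-0.3, 0.4], [0.2, -1.0], [0.0, -1.5], [1.5, 0.3], [0.8, 0.8], [0.4, 0.6], [-0.2, -1.1], [0.6, -2.1]]
[np.float64(0.5727876251759537), np.float64(-0.16998858273330691), -0.1752, 0.11869999999999999]
scene (0, 0.067, 0.101) [286.1 223.5]
scene (0, -0.067, 0.101) [245.6 253.4]
scene (0, -0.067, 0) [248.5 271.3]
side (0, 0.067, 0.101) [344.7 220.9]
side (0, -0.067, 0.101) [364.6 266.2]
side (0, -0.067, 0) [359.3 298.4]
```

View pics/ov1.png

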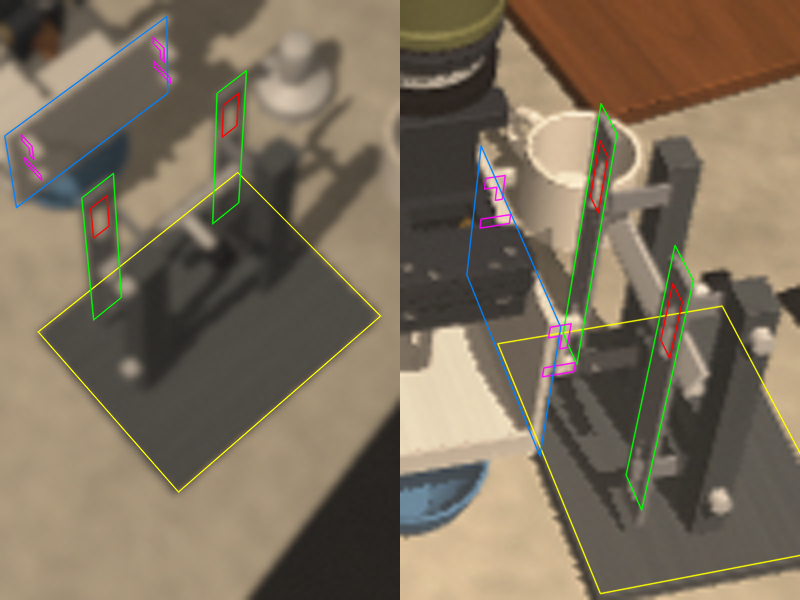

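Both overlays sit within about 1 px, except that the drawn uprights look a few mm too high. I'll pin down the setting from intensity profiles along the uprights in the side image.

```bash
python3 - <<'E'
from ov import *
im=cv2.cvtColor(cv2.imread('pics/side0.png'),cv2.COLOR_BGR2GRAY)
p=[.6422,-.1757,-.1709,0]
c,s=np.cos(p[2]),np.sin(p[2])
for yc in(-.055,.055):
  print(yc)
  for z in np.arange(.236,.135,-.003):
    r=[]
    for dy in np.arange(-.020,.0201,.004):
      u=proj(D,np.array([p[0]-s*(yc+dy),p[1]+c*(yc+dy),z]))
      r.append(int(cv2.getRectSubPix(im,(1,1),(float(u[0]),float(u[1])))[0,0]))
    print(round(z*1000),r, u.round(0))
E
```

```text
-0.055
236 [167, 149, 153, 147, 145, 127, 76, 69, 69, 69, 68] [392. 242.]
233 [198, 151, 149, 148, 144, 133, 93, 71, 68, 68, 68] [392. 243.]
230 [179, 159, 140, 142, 137, 135, 116, 88, 70, 68, 68] [392. 244.]
227 [133, 141, 129, 129, 128, 127, 125, 114, 81, 69, 68] [391. 245.]
224 [113, 125, 108, 109, 109, 112, 113, 104, 97, 68, 68] [391. 246.]
221 [108, 111, 95, 77, 81, 84, 77, 92, 88, 71, 70] [391. 247.]
218 [109, 107, 94, 66, 65, 64, 61, 62, 68, 76, 69] [391. 248.]
215 [107, 107, 96, 70, 60, 61, 61, 61, 62, 66, 68] [391. 249.]
212 [99, 106, 100, 71, 61, 60, 61, 61, 63, 66, 69] [390. 250.]
209 [87, 104, 97, 67, 61, 62, 61, 62, 63, 67, 69] [390. 251.]
206 [86, 101, 92, 66, 62, 62, 61, 61, 69, 73, 71] [390. 252.]
203 [87, 100, 95, 72, 69, 64, 62, 63, 81, 93, 95] [390. 253.]
200 [119, 103, 94, 77, 81, 78, 65, 64, 90, 124, 130] [390. 254.]
197 [150, 120, 97, 74, 88, 103, 71, 65, 85, 141, 153] [389. 255.]
194 [148, 130, 93, 67, 88, 108, 85, 66, 77, 127, 146] [389. 256.]
191 [125, 120, 92, 70, 85, 105, 104, 71, 78, 103, 129] [389. 257.]
188 [122, 112, 95, 79, 77, 100, 103, 91, 76, 110, 1
[... 2650 characters left out ...]
 137, 96, 74, 107, 170, 212] [370. 229.]
164 [119, 101, 93, 66, 68, 114, 112, 78, 101, 157, 214] [370. 230.]
161 [137, 105, 87, 71, 66, 68, 109, 94, 98, 147, 200] [370. 231.]
158 [147, 108, 89, 71, 69, 67, 65, 91, 103, 149, 166] [370. 232.]
155 [146, 113, 91, 72, 70, 64, 66, 73, 104, 146, 167] [369. 233.]
152 [148, 117, 90, 72, 62, 65, 64, 69, 100, 145, 162] [369. 234.]
149 [138, 123, 92, 70, 62, 62, 63, 70, 100, 137, 165] [369. 235.]
146 [137, 113, 92, 67, 62, 62, 63, 71, 102, 137, 168] [369. 236.]
143 [134, 111, 89, 68, 63, 62, 63, 74, 97, 145, 168] [369. 237.]
140 [131, 113, 91, 71, 64, 63, 63, 76, 98, 149, 169] [369. 238.]
137 [131, 114, 96, 72, 63, 64, 64, 73, 105, 143, 168] [369. 239.]
```

```bash
python3 - <<'E'
from ov import *
p=[.6422,-.1757,-.1709,0]
c,s=np.cos(p[2]),np.sin(p[2])
w=lambda y,z:np.array([p[0]-s*y,p[1]+c*y,z])
# scene profile on uprights too (front-plane grid)
im=cv2.cvtColor(cv2.imread('pics/scene0.png'),cv2.COLOR_BGR2GRAY)
for yc in(-.055,.055):
  print(yc)
  for z in np.arange(.24,.14,-.006):
    print(round(z*1000),[int(cv2.getRectSubPix(im,(1,1),tuple(map(float,proj(S,w(yc+d,z)))))[0,0]) for d in np.arange(-.020,.0201,.004)])
top=[(D,(0,y,.217),proj(D,w(y,.2215)),1) for y in(-.055,.055)]+[(D,(0,y,.1735),proj(D,w(y,.179)),1) for y in(-.055,.055)]
st=[(S,(-.03,-.095,.012),(254.7,303.7),0),(S,(.12,-.095,.012),(289.3,342),0),(S,(.12,.095,.012),(339.3,299.4),0),
(D,(-.03,.095,.012),(348.8,271.8),0),(D,(-.03,-.095,.012),(373,332.5),0)]+top
fit(st,[.64,-.17,-.17,.008],1)
E
```

```text
-0.055
240 [77, 84, 87, 88, 90, 89, 88, 87, 83, 81, 84]
234 [81, 86, 87, 89, 91, 92, 90, 87, 82, 82, 84]
228 [93, 91, 92, 93, 94, 96, 95, 91, 85, 82, 85]
222 [119, 98, 90, 90, 90, 90, 92, 89, 86, 83, 83]
216 [140, 115, 88, 79, 78, 76, 77, 79, 79, 81, 81]
210 [146, 127, 94, 75, 71, 68, 66, 67, 72, 77, 80]
204 [146, 130, 97, 83, 83, 75, 67, 65, 70, 77, 80]
198 [145, 129, 99, 89, 105, 97, 80, 70, 76, 86, 91]
192 [146, 130, 99, 92, 118, 123, 99, 78, 87, 103, 111]
186 [145, 131, 99, 91, 121, 133, 114, 83, 90, 117, 129]
180 [144, 130, 98, 90, 122, 136, 120, 88, 86, 116, 137]
174 [143, 130, 98, 88, 118, 133, 121, 91, 82, 106, 133]
168 [142, 129, 98, 80, 106, 124, 116, 92, 83, 98, 124]
162 [141, 129, 100, 74, 88, 109, 106, 90, 89, 97, 114]
156 [139, 128, 99, 72, 71, 90, 92, 86, 95, 106, 109]
150 [138, 127, 98, 71, 63, 73, 78, 81, 100, 118, 112]
144 [138, 126, 97, 71, 62, 62, 66, 75, 101, 127, 122]
0.055
240 [146, 144, 142, 142, 141, 142, 144, 145, 146, 145, 145]
234 [144, 140, 138, 138, 135, 135, 138, 141, 144, 144, 145]
228 [144, 134, 126, 127, 125, 123, 124, 130, 138, 143, 143]
222 [145, 1
[... 221 characters left out ...]
 131, 107, 90, 97, 97, 80, 72, 89, 115, 131]
192 [142, 129, 106, 93, 107, 117, 98, 80, 91, 116, 131]
186 [141, 129, 108, 94, 109, 126, 111, 86, 95, 118, 131]
180 [141, 129, 111, 100, 110, 126, 117, 91, 94, 121, 134]
174 [142, 128, 112, 104, 109, 123, 119, 93, 93, 120, 136]
168 [143, 129, 111, 103, 105, 113, 115, 96, 93, 117, 136]
162 [144, 130, 109, 98, 100, 99, 100, 93, 93, 116, 135]
156 [145, 131, 107, 94, 95, 91, 84, 85, 91, 115, 133]
150 [146, 131, 106, 87, 91, 92, 78, 76, 88, 114, 132]
144 [146, 130, 104, 82, 83, 93, 86, 73, 86, 112, 132]
[ 0.6422 -0.1757 -0.1725  0.005 ]
[[-0.8, -1.4], [-0.4, 0.4], [0.2, -0.9], [0.1, -1.5], [1.4, 0.3], [0.0, -0.2], [0.1, -0.2], [-0.1, 0.2], [0.0, 0.2]]
```

Both cameras agree that the uprights are set about 5 mm up, so I'll insert with the shelf underside at about 0.1095 m. First step: align sideways and in height, then approach to just short of contact.

```bash
python3 -m handwheel '[[0,0.0165,0.023,0,0,0,0],[0,0,0,0,0,0,0],[-0.03,0,0,0,0,0,0],[-0.03,0,0,0,0,0,0],[-0.03,0,0,0,0,0,0],[-0.02,0,0,0,0,0,0],[0,0,0,0,0,0,0],[0,0,0,0,0,0,0],[0,0,0,0,0,0,0]]'
cat > pos.py <<'E'
from h import *
s=ctrl.read_state();p=(.6422,-.1757,-.1715);R=Ro.from_rotvec(s['orientation']).as_matrix()
yw=np.arctan2(-R[1,0],-R[0,0]);e=s['eef_pos']
d=e[:2]+.0596*np.array([np.cos(yw),np.sin(yw)])-p[:2];c,si=np.cos(p[2]),np.sin(p[2])
print('t %.2f shelf rel stand mm x %.1f y %.1f z %.1f yawdiff %.3f'%(s['t'],1e3*(c*d[0]+si*d[1]),1e3*(-si*d[0]+c*d[1]),1e3*(e[2]-.0679),yw-p[2]),'tilt',R[:2,2].round(3),'F',s['contact_force'].round(1),'M',s['torque'].round(2),'w',s['width'],round(float(s['grasp_force']),1))
E
python3 pos.py
```

```text
t: 6.25
eef_pos: [0.5582, -0.1533, 0.1782]
orientation: [-0.26, -3.13, 0.0]
contact_force: [0.4, 0.7, -3.0]
width: 0.132
grasp_force: 30.0
t 6.25 shelf rel stand mm x -27.0 y 8.0 z 110.3 yawdiff 0.006 tilt [-0.001  0.   ] F [ 0.4  0.7 -3. ] M [ 0.07  0.07 -0.03] w 0.1315809926441236 30.0
```

The earlier pose reading was taken mid-swing. I'll correct 7.6 mm sideways and let it settle.

```bash
python3 -m handwheel '[[0,-0.01,0,0,0,0,0],[0,-0.009,0.001,0,0,0.004,0],[0,0,0,0,0,0,0],[0,0,0,0,0,0,0],[0,0,0,0,0,0,0],[0,0,0,0,0,0,0]]' >/dev/null; python3 pos.py; python3 snap.py p2 >/dev/null; python3 - <<'E'
from ov import *
p=[.6422,-.1757,-.1715,.005]
s=ctrl.read_state();R=Ro.from_rotvec(s['orientation']).as_matrix();yw=np.arctan2(-R[1,0],-R[0,0]);q=s['eef_pos'][:2]+.0596*np.array([np.cos(yw),np.sin(yw)])
run('p2',p,[*q,yw,s['eef_pos'][2]-.0679],'pics/ov2.png')
a=cv2.imread('pics/p2.png');b=cv2.imread('pics/ov2.png')
cv2.imwrite('pics/v2.png',np.hstack([a[30:480,:300],b[30:480,480-80:800-100]][:1]+[a[30:480,400:800]]))
E
```

```text
t 6.85 shelf rel stand mm x -26.0 y 0.1 z 110.0 yawdiff -0.001 tilt [0. 0.] F [ 0.4  1.  -2.3] M [0.06 0.1  0.02] w 0.13288305564050526 30.0
```

View pics/ov2.png

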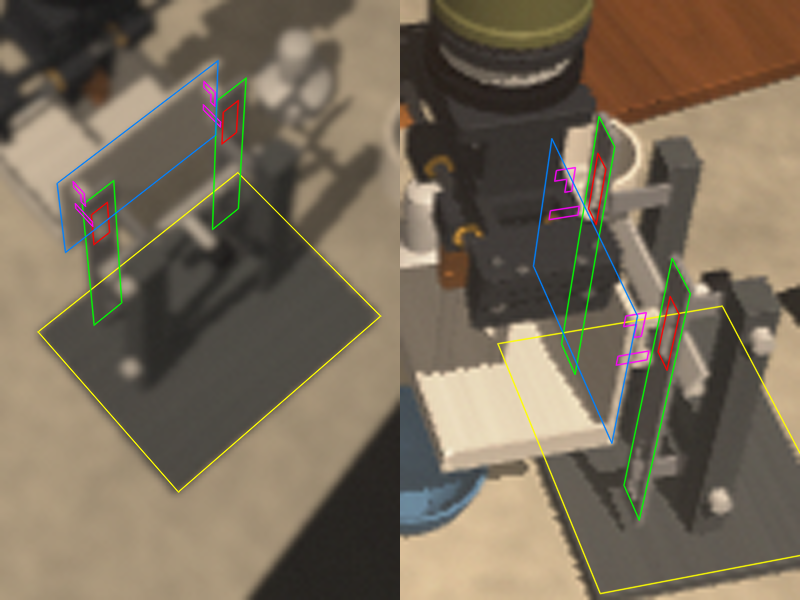

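The overlays fit: claws face the slots in both views. Advancing in small steps by feel.

```bash
python3 -m handwheel '[[-0.006,0,0,0,0,0,0],[-0.006,0,0,0,0,0,0],[-0.006,0,0,0,0,0,0],[-0.006,0,0,0,0,0,0],[-0.006,0,0,0,0,0,0],[0,0,0,0,0,0,0],[0,0,0,0,0,0,0]]' >/dev/null; python3 pos.py
```

```text
t 7.65 shelf rel stand mm x -19.6 y -0.1 z 108.5 yawdiff -0.001 tilt [-0.012  0.001] F [-9.8  3.5 -1. ] M [0.54 2.08 0.02] w 0.13327796817179674 30.0
```

Light contact (10 N) at the toes, so they're probably a little low. Backing off, raising 3 mm, and retrying.

```bash
python3 -m handwheel '[[0.01,0,0,0,0,0,0],[0.005,0,-0.0075,0,0,0,0],[0,0,0,0,0,0,0],[0,0,0,0,0,0,0]]' >/dev/null; python3 pos.py;  python3 -m handwheel '[[-0.005,0,0,0,0,0,0],[-0.005,0,0,0,0,0,0],[-0.005,0,0,0,0,0,0],[0,0,0,0,0,0,0],[0,0,0,0,0,0,0]]' >/dev/null; python3 pos.py
```

```text
t 8.05 shelf rel stand mm x -19.0 y -0.1 z 113.6 yawdiff -0.001 tilt [ 0.002 -0.   ] F [-0.5 -0.3 -2. ] M [ 0.09  0.08 -0.02] w 0.13368791054693088 30.0
t 8.55 shelf rel stand mm x -14.0 y -0.1 z 112.9 yawdiff -0.001 tilt [-0.  0.] F [ 0.   0.5 -3.4] M [ 0.01  0.07 -0.04] w 0.13097175594322613 30.0
```

Free now at x = −14 mm, so the toes are in the slots. Continuing.

```bash
python3 -m handwheel '[[-0.005,0,0,0,0,0,0],[-0.005,0,0,0,0,0,0],[-0.005,0,0,0,0,0,0],[0,0,0,0,0,0,0],[0,0,0,0,0,0,0]]' >/dev/null; python3 pos.py
```

```text
t 9.05 shelf rel stand mm x -8.0 y -0.1 z 112.9 yawdiff -0.001 tilt [-0.  0.] F [-0.4  0.6 -2.4] M [-0.    0.06  0.01] w 0.1317549702832875 30.0
```

```bash
python3 -m handwheel '[[-0.005,0,0,0,0,0,0],[-0.005,0,0,0,0,0,0],[-0.004,0,0,0,0,0,0],[0,0,0,0,0,0,0],[0,0,0,0,0,0,0]]' >/dev/null; python3 pos.py
```

```text
t 9.55 shelf rel stand mm x -3.4 y -0.1 z 112.7 yawdiff -0.001 tilt [-0.002  0.   ] F [-3.4  1.7 -2.1] M [ 0.17  0.66 -0.02] w 0.1316125232247586 30.0
```

The flange touches the uprights lightly, so the claws are fully through. I'll ease back 1 mm and lower.

```bash
python3 -m handwheel '[[0.004,0,0,0,0,0,0],[0,0,0.006,0,0,0,0],[0,0,0.006,0,0,0,0],[0,0,0.006,0,0,0,0],[0,0,0,0,0,0,0],[0,0,0,0,0,0,0]]' >/dev/null; python3 pos.py
```

```text
t 10.15 shelf rel stand mm x -3.9 y -0.1 z 105.7 yawdiff -0.001 tilt [0. 0.] F [ 0.2 -0.6 -1.8] M [0.02 0.09 0.  ] w 0.13398785122378346 30.0
```

```bash
python3 -m handwheel '[[0,0,0.005,0,0,0,0],[0,0,0.005,0,0,0,0],[0,0,0.005,0,0,0,0],[0,0,0,0,0,0,0]]' >/dev/null; python3 pos.py; python3 -m handwheel '[[0,0,0.004,0,0,0,0],[0,0,0.004,0,0,0,0],[0,0,0,0,0,0,0]]' >/dev/null; python3 pos.py
```

```text
t 10.55 shelf rel stand mm x -5.3 y -0.2 z 99.8 yawdiff -0.001 tilt [-0.002  0.   ] F [-4.7  1.2  3.8] M [0.15 0.73 0.01] w 0.13292225784554948 30.0
t 10.85 shelf rel stand mm x -6.6 y -0.1 z 96.6 yawdiff -0.001 tilt [-0.005  0.   ] F [-8.3  1.5  6.7] M [ 0.31  1.38 -0.03] w 0.13191475341557582 30.0
```

The toes have met the lock bar and the teeth bear behind the uprights. Releasing gently, rising, and checking.

```bash
python3 -m handwheel '[[0,0,-0.003,0,0,0,0],[0,0,0,0,0,0,0],[0,0,0,0,0,0,16],[0,0,0,0,0,0,24],[0,0,0,0,0,0,40],[0,0,0,0,0,0,40],[0,0,0,0,0,0,40]]' >/dev/null; python3 pos.py; python3 -m handwheel '[[0,0,-0.04,0,0,0,40],[0,0,-0.04,0,0,0,40],[0,0,-0.04,0,0,0,40],[0,0,-0.04,0,0,0,40],[0,0,0,0,0,0,0],[0,0,0,0,0,0,0],[0,0,0,0,0,0,0],[0,0,0,0,0,0,0]]' >/dev/null; python3 pos.py; python3 snap.py p3
python3 - <<'E'
from ov import *
im=ctrl.read_camera('wrist')[...,::-1];a=cv2.imread('pics/p3.png')
cv2.imwrite('pics/v3.png',np.hstack([cv2.resize(im,(480,360)),a[150:510,430:750]]))
E
```

```text
t 11.55 shelf rel stand mm x -3.7 y -0.1 z 97.8 yawdiff -0.001 tilt [0.001 0.   ] F [-0.8 -0.4 -0.1] M [ 0.05  0.03 -0.06] w 0.453029555561502 0.0
t 12.35 shelf rel stand mm x -4.6 y -0.2 z 160.8 yawdiff -0.001 tilt [-0.002  0.   ] F [ 0.3  0.4 -0.1] M [0.03 0.01 0.04] w 0.11720182896780809 0.0
12.35 [ 0.5789 -0.1648  0.2287] [-2.7060e-01 -3.1282e+00 -4.0000e-04] [ 0.3  0.4 -0.1]
```

View pics/v3.png

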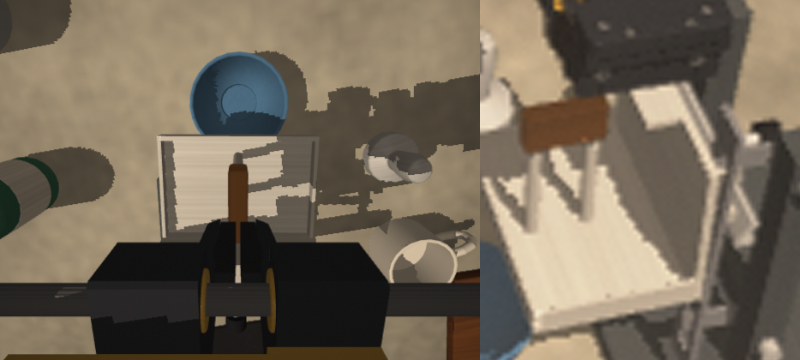

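The shelf hangs hooked and level (side view, right half) and the fingers are clear above the grip. Next: forward 46 mm over the ledge, fingers shut, and down to just above it.

```bash
python3 -m handwheel '[[-0.04,0,0,0,0,0,0],[-0.04,0,0,0,0,0,0],[-0.035,0,0,0,0,0,0],[0,0,0.03,0,0,0,0],[0,0,0.02,0,0,0,0],[0,0,0,0,0,0,0],[0,0,0,0,0,0,0]]' ; python3 pos.py
```

```text
t: 13.2
eef_pos: [0.6238, -0.1728, 0.2091]
orientation: [-0.271, -3.128, -0.0]
contact_force: [0.1, -0.3, -1.0]
width: 0.004
grasp_force: 0.0
t 13.20 shelf rel stand mm x 41.0 y -0.3 z 141.2 yawdiff -0.001 tilt [-0.002  0.   ] F [ 0.1 -0.3 -1. ] M [ 0.03 -0.05 -0.02] w 0.003971636310475093 0.0
```

```bash
python3 -m handwheel '[[0,0,0.01,0,0,0,0],[0,0,0.01,0,0,0,0],[0,0,0.0075,0,0,0,0],[0,0,0,0,0,0,0]]' >/dev/null; python3 pos.py; python3 -m handwheel '[[0,0,0.005,0,0,0,0],[0,0,0.005,0,0,0,0],[0,0,0,0,0,0,0]]' >/dev/null; python3 pos.py
```

```text
t 13.60 shelf rel stand mm x 42.0 y -0.2 z 131.3 yawdiff -0.001 tilt [ 0. -0.] F [-0.8 -0.1  3.3] M [0.04 0.23 0.05] w 0.005807884145921466 1.6
t 13.90 shelf rel stand mm x 42.3 y -0.1 z 127.5 yawdiff -0.001 tilt [ 0.001 -0.   ] F [-0.1  0.9  2.9] M [ 0.06  0.04 -0.  ] w 0.0058791578017827785 1.8
```

```bash
for i in 1 2; do python3 -m handwheel '[[0,0,0.005,0,0,0,0],[0,0,0.004,0,0,0,0],[0,0,0,0,0,0,0]]' >/dev/null; python3 pos.py; done
```

```text
t 14.20 shelf rel stand mm x 42.5 y -0.1 z 123.3 yawdiff -0.001 tilt [ 0.001 -0.   ] F [0.6 0.  3.2] M [-0.05 -0.07 -0.02] w 0.003127202497621319 1.9
t 14.50 shelf rel stand mm x 42.7 y -0.1 z 119.8 yawdiff -0.001 tilt [ 0.002 -0.   ] F [ 0.9 -1.4  4. ] M [ 0.02 -0.16  0.03] w 0.006437765574200124 2.0
```

```bash
for i in 1 2 3; do python3 -m handwheel '[[0,0,0.004,0,0,0,0],[0,0,0.003,0,0,0,0],[0,0,0,0,0,0,0]]' >/dev/null; python3 pos.py; done
```

```text
t 14.80 shelf rel stand mm x 42.5 y -0.1 z 116.8 yawdiff -0.001 tilt [0.001 0.   ] F [-0.2 -1.2  0.4] M [ 0.02 -0.   -0.01] w 0.007462553818714769 0.0
t 15.10 shelf rel stand mm x 41.7 y -0.2 z 114.8 yawdiff -0.001 tilt [-0. -0.] F [-2.6  0.3  9.9] M [0.1  0.42 0.01] w 0.000726147193534044 4.8
t 15.40 shelf rel stand mm x 41.8 y -0.2 z 114.5 yawdiff -0.001 tilt [ 0.001 -0.001] F [-6.8  1.1 23. ] M [ 0.13  1.5  -0.04] w 0.005553358090390797 11.9
```

The force fell away (the snap), then rose steeply to 23 N with no travel, so the shelf is home. Retreating upward and checking.

```bash
python3 -m handwheel '[[0,0,-0.02,0,0,0,0],[0,0,-0.05,0,0,0,0],[0,0,-0.08,0,0,0,0],[0,0,-0.1,0,0,0,0],[0.05,0,-0.1,0,0,0,0],[0.1,0,-0.06,0,0,0,0],[0.1,0,0,0,0,0,0],[0.1,0,0,0,0,0,0],[0,0,0,0,0,0,0],[0,0,0,0,0,0,0]]'; python3 pos.py; python3 snap.py p4
python3 - <<'E'
from ov import *
p=[.6422,-.1757,-.1715,.0094]
c,s=np.cos(p[2]),np.sin(p[2]);x=-.002
run('p4',p,[p[0]+c*x,p[1]+s*x,p[2],.0814],'pics/ov4.png')
a=cv2.imread('pics/p4.png');b=cv2.imread('pics/ov4.png');cv2.imwrite('pics/v4.png',np.hstack([a[100:600,:],b[100:600,400:]])[:, 0:1200][:, 0:800] if 0 else np.hstack([a[50:550,:350],a[50:550,400:800]]))
E
```

```text
t: 16.4
eef_pos: [0.4862, -0.149, 0.3429]
orientation: [-0.271, -3.129, 0.001]
contact_force: [-0.4, -0.9, -0.6]
width: 0.004
grasp_force: 0.0
t 16.40 shelf rel stand mm x -98.7 y -0.4 z 275.0 yawdiff -0.001 tilt [-0.001 -0.   ] F [-0.4 -0.9 -0.6] M [-0.02 -0.1  -0.04] w 0.004161355998183125 0.0
16.4 [ 0.4862 -0.149   0.3429] [-2.712e-01 -3.129e+00  5.000e-04] [-0.4 -0.9 -0.6]
```

View pics/v4.png

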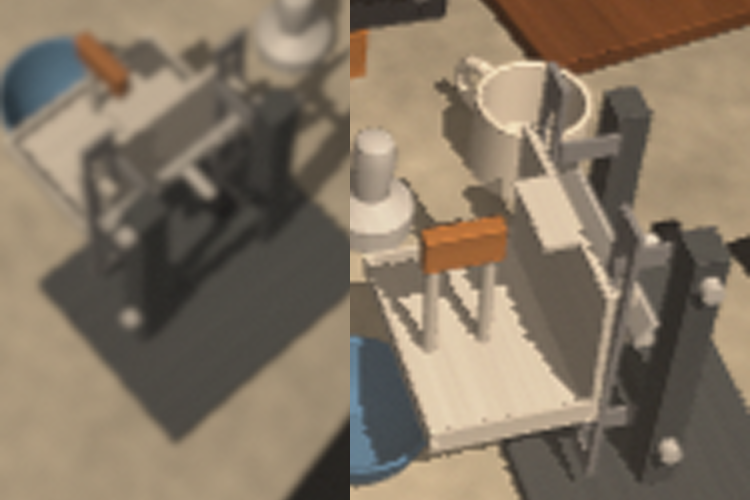

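The shelf sits level and flush on the uprights, and the bowl, tamper and cup are where they were. The home height (81.4 mm) also agrees with the heights at which the claws did and didn't enter the slots.

```bash
python3 -c "
from bench import ctrl
print(ctrl.hand_in())"
```

```text
the job is handed in; nothing more can be done
None
```

I hung the aluminium cup shelf on the dark steel stand and pressed it down until the lock snapped; it sits level, the robot is clear of it, and I handed it in at about 16.5 s. The snap and home position are judged by feel and the final picture. The highest contact force I read was 23 N, and I saw nothing else on the counter moved. The hand-in returned no verdict.

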